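# Take the drive coupling off a blender base

### The arm

A 6-joint arm with a two-finger parallel gripper is mounted at the origin on a cart in front of the work surface, level with it; the furniture and walls round the work are solid. World frame = base frame: x ahead of the robot, y to its left, z up, the work surface at z = 0. Lengths are in m, angles in degrees, forces in N, time in s.
With the tool pointing down it reaches from about 0.2 to 0.875 m from the base axis. Payload 3.4 kg.
Tool frame: the origin (TCP) lies midway between the tips of the shut fingers; the grasp point (between the pads) lies 19 mm behind it; z points along the fingers, y is the line along which they close (so a half turn about z gives the same grasp; the last joint's range is limited). The gripper opens to 94 mm and grips with 3 to 60 N. Pads are 16 mm wide; open, the fingers measure 119 mm over their backs; the gripper's body (75 mm by 177 mm) begins 78 mm behind the grasp point.
Start: joints at [-70.818, 15.808, 86.224, -0, 77.962, -6.933], TCP at [0.253, -0.516, 0.205] pointing down, gripper open.
Joint ranges: [-165.64, 165.64], [-43.16, 119.46], [12.63, 154.43], [-67.54, 247.53], [6.08, 155.33], [-154.97, 154.97]. Speed limits (degrees/s): [147.25, 147.25, 180, 180, 180, 180].

### API

Orientations are given as a 3x3 rotation matrix whose columns are the frame's x, y, z axes.
In Python, from bench import manip, snapshot, camera_info gives the robot as it stands. The module is installed in compiled form; this text tells all that it offers.
- The arm moves only by the shell command python3 -m pendant 'ROWS' [OPENING] [FORCE]. ROWS is JSON, a list of rows, each a list of 2 entries, a list of its own where there are three numbers: the shift along the world's x, y, z in m, then the turn about the world's z in degrees. In form: [[[dx, dy, dz], twist], ...]. A call has exactly 5 rows; each row shifts and turns the commanded pose from where the row before left it; what a row does not reach is not made up. A row lasts 1/10 s, in which the tool goes at most 50 mm and 8.59 degrees, less where a joint would pass 70% of its speed; a pose out of reach is approached as far as the arm can. A call is refused whole if a number of a shift passes 0.05 or a number of a turn 8.59, either way. A call with a gripper value outside its range is refused whole. OPENING is the opening, from 0 (shut) to 1 (fully open), set as the call begins (- or left out, the last holds). The fingers move at their own pace and stop on an object; FORCE is the grip in N (left out, the last holds). Time passes only in rows, so rows that do not move let the fingers close, or fill a call up. It gives the time, the measured TCP pose, the force, the opening and the grip force at its end, in the units of the state.
- manip.read_state(): the state, without advancing time (a new reading comes with each control period).
- snapshot(name): name is "side" or "top" or "wrist"; returns (picture, depth): 400x640x3 uint8, blue, green, red; 400x640 float32, m along the optical axis (not along the pixel's ray), 0 where there is no reading.
- camera_info(name): a dict with "mtx" (3x3 intrinsics, pixels), "view" (4x4, takes a point from world to camera coordinates); the wrist camera has in their place "T_tool_cam" (4x4, takes a point from camera to tool coordinates, whose origin is the TCP and whose axes are the flange's). Camera axes: x right, y up, looking along -z (the intrinsics and any distortion apply to the point x, -y, -z); pixel columns grow to the right and rows downward; lengths in m; the calibration is good to about 2 mm. A picture is of the moment at which its call begins: read the wrist's pose just before it. camera_info takes no time and is no camera call.
- manip.finish_job(): hands the job in; it is judged then, once.
The state is a dict: "clock": time; "joint_pos": joint angles; "dq": joint speeds; "joint_torque": joint torques, N m; "position": TCP position; "eef_rot": TCP orientation; "ft_force": force on the tool from outside, world axes, zero at the start; "wrist_torque": the same for the moment, N m; "gripper_width": opening from 0.0 (shut) to 1.0 (fully open); "grasp_force": force on a finger pad.
Only numpy, scipy, OpenCV 4.12 (cv2) and the standard library are available. Lean on these libraries where they do the work, as an engineer would, in place of code of your own. Each camera call takes 0.05 s, during which the arm holds its last target. There are 200 camera calls.

### The job

The worn drive coupling in the middle of the blender base has to come off: first lock its spindle by taking the steel lock key out of the wooden stand and pushing its blade fully home into the narrow slot in the blender's top, where it stays. Then undo the coupling - nobody knows whether this one has a right-hand or a left-hand thread, so try it both ways and force nothing: it is a quarter-turn thread that stops dead one way and comes free the other. Lift it straight up off its spindle and finish while still holding it in the gripper, level and well clear above the blender, with the other things on the worktop left where they are.

Things in the scene. Friction and masses are not known exactly. Their poses are not given: they have to be found in the camera images.
- blender: Motor base of a blender, fixed: aluminium box 180 mm square, 100 mm high. Origin under its centre; its own -x faces its front panel with the round knob. The flat black top (deck), 100 mm up, has a 54 mm round opening in the middle, where the spindle carries the coupling, a 16.5 x 6.2 mm key slot near the front edge, and 4 rubber studs 16 mm across, 11 mm high at x, y = +-68 mm.
- slot (a point): Middle of the key slot's mouth, level with the deck, 70 mm in front (-x) of the coupling's axis. Axes of the blender: slot 16.5 mm long along x, 6.2 mm wide along y, edge bevelled 1.5 mm. 16 to 23 mm below the deck the slot meets the spindle's lock wheel, whose roof-topped radial bars slide aside as the blade enters between them.
- key: Lock key upright in the stand, 0.08 kg. Origin on its axis under its shoulder (22 x 14 x 4 mm), z up. Below: flat steel blade 14 mm along x, 4 mm along y, 40 mm long, its last 4 mm narrowed to 10 x 2.4. Above: black handle 14 mm along x, 26 mm along y, 4 to 34 mm above the origin. A half turn about z makes no difference. Home in the blender's slot, the shoulder rests on the deck.
- stand: Wooden stand, fixed, on a base plate 64 mm wide, 5 mm thick. Origin under the middle of its tall block, 56 x 56 x 52 mm, whose slot (16.5 x 7 mm, 44 mm deep, axes of the stand) holds the key; the key's origin is 52 mm up and it comes out straight upwards. On its +y side a step 18 mm high carries a new coupling, 34 mm high, 60 mm from the origin: leave that one.
- coupling: The worn coupling on the blender: black, round, 44 mm diameter, 34 mm high, 0.09 kg. Origin under its centre, 102 mm above the worktop when on. Either way it resists at first with 0.1 to 0.3 N m; one way (unknown, it differs from start to start) it stops dead within 15 degrees, the other way it turns easily, can be lifted from 75 degrees on and stops at about 95. Off the spindle once raised 40 mm.
- spindle: Steel spindle inside the coupling. Origin on its axis level with the deck; its x axis turns with it and is along the coupling's x while that is tight. Without the key it turns along with the coupling and nothing comes undone; with the key home it has about 4 degrees of play either way. More than 2 N m of twist against the stop would bend the key.
- mug_1: Cream mug with a green band, 86 x 122 x 90 mm, loose; origin under its centre.
- kitchen_timer: Wind-up kitchen timer, 69 mm round, 68 mm high, loose; origin under its centre.
- spoon: Steel spoon lying on the worktop, 188 x 38 x 15 mm, loose; origin under its centre.
Things that resemble listed ones, but are neither listed nor needed, are in the scene too. Leave any orange, pink or red look-alike of the coupling alone.

How it is judged:
By the outcome, as a careful person would: the job done as asked, in the order asked, and still so for the second after the job is handed in, while the arm keeps its last pose, push and grip.
It also fails if it takes over 67 s, if anything falls off the work surface, if the arm or the gripper's body presses on something with over 40 N, if the wrist force passes 120 N, or if a joint passes its speed limit or range.

## Working session

There is one attempt and no reset: what is moved stays moved. The work goes in short steps, Python scripts to look and compute and a shell command to move; the robot and the scene stay as the last step left them, time stands still between calls to the robot, and variables do not carry over. Pictures are saved under pics/ and viewed, at most 10 in all, crops included, and the job is handed in when it is done.

```bash
mkdir -p pics
cat > h.py <<'E'
import numpy as np, cv2
from bench import manip, snapshot, camera_info
def world(name,u,v,z=None,depth=None,st=None):
    """pixel -> world on plane z or at given depth"""
    i=camera_info(name);K=np.array(i["mtx"],float)
    d=i.get("dist");
    p=cv2.undistortPoints(np.array([[[u,v]]],float),K,None if d is None else np.array(d,float))[0,0]
    r=np.array([p[0],-p[1],-1.])
    if name=="wrist":
        T=np.eye(4);T[:3,:3]=np.array(st["eef_rot"]).reshape(3,3);T[:3,3]=st["position"]
        M=T@np.array(i["T_tool_cam"])
    else: M=np.linalg.inv(np.array(i["view"]))
    o=M[:3,3];w=M[:3,:3]@r
    s=depth if depth is not None else (z-o[2])/w[2]
    return o+s*w
E
python3 - <<'E'
from h import *
st=manip.read_state();print(st)
for n in("top","side","wrist"):
    p,d=snapshot(n);cv2.imwrite(f"pics/{n}0.png",p);np.save(f"{n}0.npy",d)
    print(n,camera_info(n))
E
```

```text
{'clock': 0.0, 'joint_pos': array([-7.08177537e+01,  1.58463911e+01,  8.62918677e+01, -2.06838074e-03,
        7.79609238e+01, -6.93042105e+00]), 'dq': array([-0.07233245,  0.11832002, -0.01852614, -0.03469125,  0.02314984,
        0.03954454]), 'joint_torque': array([-2.34001694e-03, -4.04590487e+01, -2.37234306e+01,  7.00100488e-02,
        3.46981210e-02, -1.33138551e-04]), 'position': array([ 0.25290468, -0.51579474,  0.2046403 ]), 'eef_rot': array([[ 8.97927014e-01,  4.40143971e-01, -6.02127232e-04],
       [ 4.40144349e-01, -8.97925563e-01,  1.62334815e-03],
       [ 1.73841470e-04, -1.72267106e-03, -9.99998501e-01]]), 'ft_force': array([0.17433117, 0.55771449, 0.36491208]), 'wrist_torque': array([ 0.00340012, -0.05648022,  0.02215007]), 'grasp_force': 0.0, 'gripper_width': 1.000497526315597}
top {'mtx': array([[441.54599892,   0.        , 316.02393794],
       [  0.        , 441.54599892, 195.41735546],
       [  0.        ,   0.        ,   1.        ]]), 'view': array([[ 0.03025533, -0.99942643,  0.01521276, -0.05726842],
       [ 0.99596477,  0.03143007,  0.08406145, -0.4545
[... 377 characters left out ...]
0.21075075, -0.53322779,  0.81929985, -0.18313624],
       [-0.33042315,  0.7499346 ,  0.57307821, -1.07879713],
       [ 0.        ,  0.        ,  0.        ,  1.        ]])}
wrist {'mtx': array([[343.68266821,   0.        , 323.90358721],
       [  0.        , 343.68266821, 200.42541801],
       [  0.        ,   0.        ,   1.        ]]), 'T_tool_cam': array([[-5.63147807e-04,  9.61929844e-01,  2.73295918e-01,
         7.87525785e-02],
       [ 9.99999825e-01,  5.91549322e-04, -2.15196722e-05,
        -1.37730613e-04],
       [-1.82368430e-04,  2.73295858e-01, -9.61930008e-01,
        -1.78750849e-01],
       [ 0.00000000e+00,  0.00000000e+00,  0.00000000e+00,
         1.00000000e+00]])}
```

View pics/top0.png

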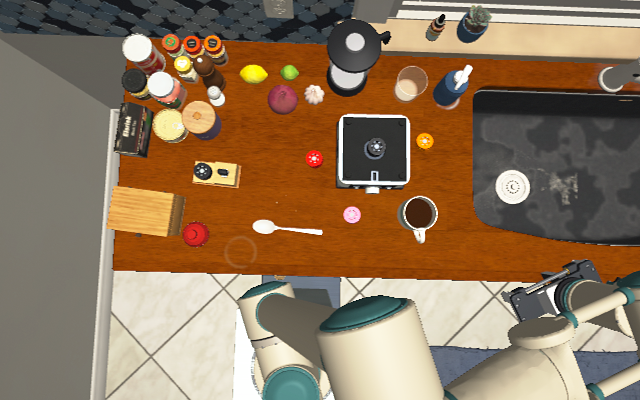

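View pics/side0.png

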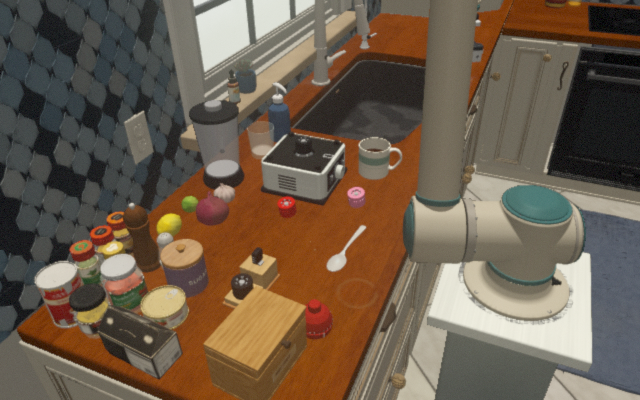

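The top view shows the blender at about (374,150) with its slot near (375,175), the key in the stand at about (223,174), the new coupling at (203,171), the mug at (418,212) and the spoon at (285,228). The side view agrees. Next I measure the blender and the stand.

Run:
```python
from h import *
p=cv2.imread("pics/top0.png")
a=cv2.resize(p[110:195,330:420],None,fx=6,fy=6,interpolation=cv2.INTER_CUBIC)[:510]
b=cv2.resize(p[150:195,185:250],None,fx=4,fy=4,interpolation=cv2.INTER_CUBIC)
c=np.zeros((510,540+260,3),np.uint8);c[:,:540]=a;c[:180,540:]=b;cv2.imwrite("pics/crop1.png",c)
for n,u,v,z in(("key",223,174,.086),("newcoup",203,171,.05),("coup",376,147,.13),("slot",375,175,.1),("mug",418,212,.09),("spoonL",265,227,.01)):
    print(n,world("top",u,v,z).round(4))
m=cv2.inRange(p[105:200,330:420],(0,0,0),(60,60,60))
c,_=cv2.findContours(m,cv2.RETR_EXTERNAL,2);c=max(c,key=cv2.contourArea)
box=cv2.boxPoints(cv2.minAreaRect(c))+[330,105];print(cv2.minAreaRect(c))
for q in box:print(q,world("top",*q,.1).round(4))
h=cv2.cvtColor(p,cv2.COLOR_BGR2HSV)[150:195,185:250]
m=cv2.inRange(h,(12,60,120),(28,190,255))
c,_=cv2.findContours(m,cv2.RETR_EXTERNAL,2);c=max(c,key=cv2.contourArea);print(cv2.minAreaRect(c))
for q in cv2.boxPoints(cv2.minAreaRect(c))+[185,150]:print(q,world("top",*q,.005).round(4))
```

```text
key [0.4977 0.1963 0.086 ]
newcoup [0.5086 0.2563 0.05  ]
coup [ 0.5716 -0.1865  0.13  ]
slot [ 0.5058 -0.1897  0.1   ]
mug [ 0.4161 -0.3023  0.09  ]
spoonL [0.3671 0.0917 0.01  ]
((43.999996185302734, 43.499996185302734), (62.99999237060547, 61.99999237060547), 90.0)
[343. 117.] [ 0.6524 -0.105   0.1   ]
[404.99999237 117.        ] [ 0.6579 -0.2638  0.1   ]
[404.99999237 179.99999237] [ 0.4955 -0.266   0.1   ]
[343.         179.99999237] [ 0.4905 -0.1091  0.1   ]
((31.365833282470703, 23.298954010009766), (46.89474105834961, 24.58283805847168), 6.519801616668701)
[191.67445564 182.84851074] [0.481  0.2964 0.005 ]
[194.46575356 158.42465878] [0.5485 0.2924 0.005 ]
[241.05721283 163.74939728] [0.5379 0.1646 0.005 ]
[238.26591492 188.17324829] [0.4705 0.1692 0.005 ]
```

View pics/crop1.png

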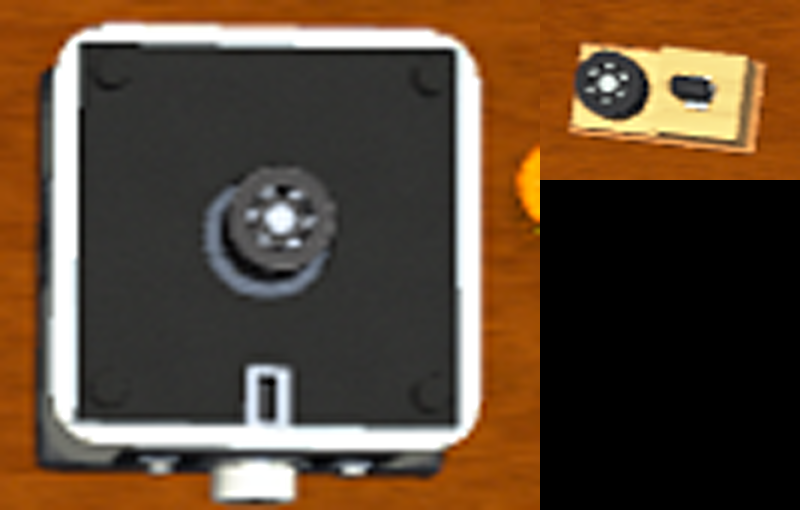

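```bash
R='x'
python3 -m pendant '[[[0.012,0.036,0.003],3],[[0.012,0.036,0.003],3],[[0.012,0.036,0.003],3],[[0.012,0.036,0.003],3],[[0.012,0.036,0.003],3]]' 0.6 30 >/dev/null
python3 -m pendant '[[[0.012,0.036,0],3],[[0.012,0.036,0],3],[[0.012,0.036,0],3],[[0.012,0.036,0],3],[[0.012,0.036,0],3]]' >/dev/null
python3 -m pendant '[[[0.012,0.036,0],3],[[0.012,0.036,0],3],[[0.012,0.036,0],3],[[0.012,0.036,0],3],[[0.012,0.036,0],3]]' >/dev/null
python3 -m pendant '[[[0.012,0.035,0],3],[[0.012,0.035,0],3],[[0.012,0.035,0],3],[[0.012,0.035,0],3],[[0.012,0.035,0],3]]' 
python3 -m pendant '[[[0,0,0],0],[[0,0,0],0],[[0,0,0],0],[[0,0,0],0],[[0,0,0],0]]'
python3 - <<'E'
from h import *
st=manip.read_state();p,d=snapshot("wrist");cv2.imwrite("pics/w1.png",p);np.save("w1.npy",d)
import pickle;pickle.dump(st,open("w1.pkl","wb"))
E
```

```text
clock: 2.15
position: [0.4932, 0.2002, 0.2202]
eef_rot: [[0.065, 0.998, -0.0], [0.998, -0.065, -0.0], [-0.0, -0.0, -1.0]]
ft_force: [-0.1, -0.9, 0.4]
gripper_width: 0.598
grasp_force: 0.0
clock: 2.65
position: [0.4929, 0.1976, 0.2207]
eef_rot: [[0.069, 0.998, 0.0], [0.998, -0.069, -0.0], [-0.0, 0.0, -1.0]]
ft_force: [0.4, 0.7, 0.5]
gripper_width: 0.597
grasp_force: 0.0
```

View pics/w1.png

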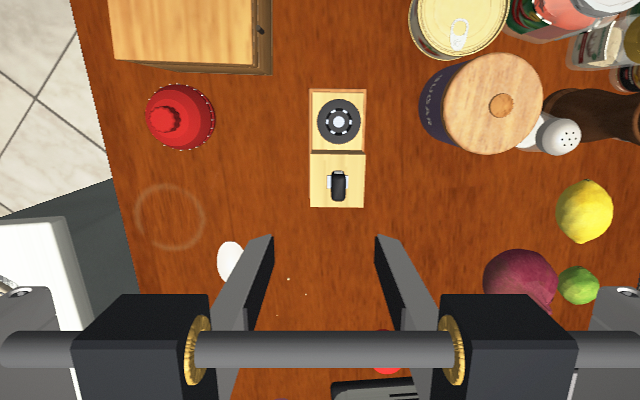

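The wrist picture shows the key handle at about (338,182), well aligned, the shoulder sticking out beneath it, and the new coupling at (338,121). Now I get the exact offset and yaw.

Run:
```python
from h import *
import pickle;st=pickle.load(open("w1.pkl","rb"));p=cv2.imread("pics/w1.png");d=np.load("w1.npy")
g=p[158:205,312:364]
m=cv2.inRange(g,(0,0,0),(75,75,75))
c,_=cv2.findContours(m,cv2.RETR_EXTERNAL,2);c=max(c,key=cv2.contourArea)
r=cv2.minAreaRect(c);print(r,cv2.boundingRect(c))
u,v=r[0][0]+312,r[0][1]+158
zt=d[int(v)-4:int(v)+4,int(u)-2:int(u)+3];print(zt.min(),zt.max(),"top z",world("wrist",u,v,depth=float(np.median(zt)),st=st))
for q in cv2.boxPoints(r)+[312,158]:print(q,world("wrist",*q,.086,st=st).round(4))
# block edges: wood mask
h=cv2.cvtColor(p,cv2.COLOR_BGR2HSV)[80:215,300:375]
m=cv2.inRange(h,(15,50,150),(35,200,255))
c,_=cv2.findContours(m[75:],cv2.RETR_EXTERNAL,2);c=max(c,key=cv2.contourArea);r=cv2.minAreaRect(c);print("block",r)
for q in cv2.boxPoints(r)+[300,155]:print(q,world("wrist",*q,.052,st=st).round(4))
g=cv2.resize(p[80:215,300:375],None,fx=4,fy=4,interpolation=cv2.INTER_CUBIC);cv2.imwrite("pics/c2.png",g)
```

```text
((26.0, 28.0), (14.0, 28.0), 0.0) (19, 14, 15, 29)
0.32003587 0.32405904 top z [0.50554673 0.20085706 0.08545675]
[331. 200.] [0.4981 0.1878 0.086 ]
[331. 172.] [0.4998 0.2147 0.086 ]
[345. 172.] [0.5128 0.2138 0.086 ]
[345. 200.] [0.5114 0.1869 0.086 ]
block ((37.5, 26.0), (52.0, 55.0), 90.0)
[310. 155.] [0.48  0.227 0.052]
[365. 155.] [0.5356 0.2231 0.052 ]
[365. 207.] [0.5335 0.168  0.052 ]
[310. 207.] [0.4755 0.1721 0.052 ]
```

View pics/c2.png

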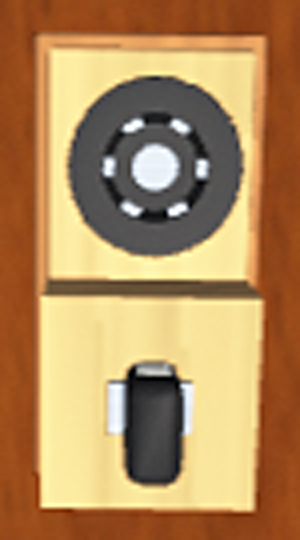

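```bash
python3 -m pendant '[[[0.0065,0.0005,-0.02],0],[[0.0065,0.001,-0.03],0],[[0,0,-0.03],0],[[0,0,-0.03],0],[[0,0,-0.02],0]]' 0.4 >/dev/null
python3 -m pendant '[[[0,0,-0.015],0],[[0,0,-0.012],0],[[0,0,-0.005],0],[[0,0,0],0],[[0,0,0],0]]'
python3 -m pendant '[[[0,0,0],0],[[0,0,0],0],[[0,0,0],0],[[0,0,0],0],[[0,0,0],0]]' 0 40
python3 -m pendant '[[[0,0,0],0],[[0,0,0],0],[[0,0,0],0],[[0,0,0],0],[[0,0,0],0]]'
```

```text
clock: 3.7
position: [0.5067, 0.2002, 0.0592]
eef_rot: [[0.068, 0.998, 0.001], [0.998, -0.068, 0.0], [0.0, 0.001, -1.0]]
ft_force: [0.2, -0.5, 0.0]
gripper_width: 0.399
grasp_force: 0.0
clock: 4.2
position: [0.5064, 0.2003, 0.0589]
eef_rot: [[0.068, 0.998, 0.001], [0.998, -0.068, 0.0], [0.0, 0.001, -1.0]]
ft_force: [0.2, 1.0, 2.1]
gripper_width: 0.14
grasp_force: 40.0
clock: 4.7
position: [0.5064, 0.2003, 0.0589]
eef_rot: [[0.068, 0.998, 0.001], [0.998, -0.068, 0.0], [0.0, 0.001, -1.0]]
ft_force: [-0.6, 0.1, 6.2]
gripper_width: 0.146
grasp_force: 40.0
```

```bash
python3 -m pendant '[[[0,0,0.01],0],[[0,0,0.02],0],[[0,0,0.03],0],[[0,0,0.03],0],[[0,0,0.03],0]]' 
python3 -m pendant '[[[0,-0.02,0.03],0],[[0,-0.03,0.03],1],[[0,-0.04,0],1],[[0,-0.04,0],1],[[0,-0.04,0],1]]' >/dev/null
python3 -m pendant '[[[0,-0.05,0],1],[[0,-0.05,0],1],[[0,-0.05,0],0],[[0,-0.04,0],0],[[0,-0.03,0],0]]' >/dev/null
python3 -m pendant '[[[0,0,0],0],[[0,0,0],0],[[0,0,0],0],[[0,0,0],0],[[0,0,0],0]]'
python3 - <<'E'
from h import *
import pickle
st=manip.read_state();p,d=snapshot("wrist");cv2.imwrite("pics/w2.png",p);np.save("w2.npy",d);pickle.dump(st,open("w2.pkl","wb"))
E
```

```text
clock: 5.2
position: [0.5054, 0.2, 0.1794]
eef_rot: [[0.068, 0.998, -0.001], [0.998, -0.068, -0.0], [-0.001, -0.001, -1.0]]
ft_force: [0.8, -0.4, -0.9]
gripper_width: 0.141
grasp_force: 40.0
clock: 6.7
position: [0.5061, -0.1886, 0.2386]
eef_rot: [[-0.039, 0.999, 0.0], [0.999, 0.039, 0.0], [0.0, 0.0, -1.0]]
ft_force: [-0.5, -0.3, -0.2]
gripper_width: 0.146
grasp_force: 40.0
```

View pics/w2.png

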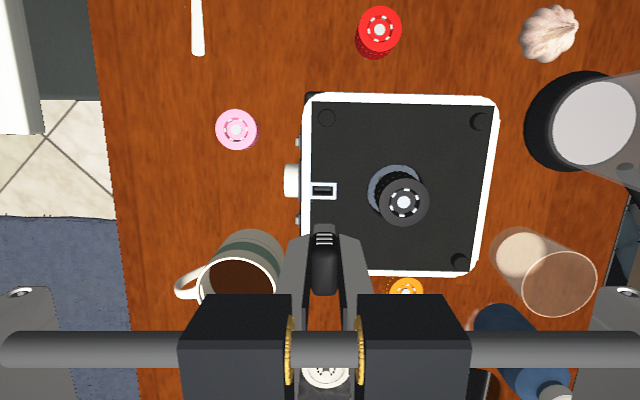

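The slot is at about (323,190) and the coupling top at (404,202). The key is held straight, its shoulder at about (324,235).

Run:
```python
from h import *
import pickle;st=pickle.load(open("w2.pkl","rb"));p=cv2.imread("pics/w2.png");d=np.load("w2.npy")
W=lambda u,v,z:world("wrist",u,v,z,st=st).round(4)
g=cv2.cvtColor(p,cv2.COLOR_BGR2GRAY)
# frame ring around slot
x0,y0=306,176;s=g[y0:206,x0:342]
m=cv2.inRange(s,110,255)
m[:,:3]=0
c,hh=cv2.findContours(m,cv2.RETR_CCOMP,2)
for i,k in enumerate(c):
    a=cv2.contourArea(k)
    if a>15:
        r=cv2.minAreaRect(k);print("ring" if hh[0][i][3]<0 else "hole",a,r,W(r[0][0]+x0,r[0][1]+y0,.1))
print("depth deck",world("wrist",345,190,depth=float(d[190,345]),st=st))
# coupling top
print("coupling top depth",world("wrist",420,202,depth=float(d[202,420]),st=st))
# white centre
m=cv2.inRange(g[190:216,390:420],170,255);M=cv2.moments(m,True);u,v=M["m10"]/M["m00"]+390,M["m01"]/M["m00"]+190;print(u,v)
dd=d[int(v),int(u)];print("hub",world("wrist",u,v,depth=float(dd),st=st),W(u,v,.136))
# deck dark region corners
m=cv2.inRange(g,0,75);m[:,:300]=0;m[228:]=0;m[:95]=0;m[:,500:]=0
# edges of deck: left and right boundary columns per row at z=.1
from numpy import polyfit
L=[];R=[]
for v in list(range(112,178))+list(range(204,226)):
    row=g[v,305:500].astype(int);k=np.where(row>150)[0]
    a=[q for q in k if q<20]; b=[q for q in k if q>150]
    if a: L.append((max(a)+305.5,v))
    if b: R.append((min(b)+304.5,v))
for n,E in(("L",L),("R",R)):
    P=np.array([W(u,v,.1) for u,v in E]);q=polyfit(P[:,1],P[:,0],1);print(n,"yaw",-np.degrees(np.arctan(q[0])),"x at slot y",np.polyval(q,-.19))
# handle/shoulder in tool view
c=cv2.resize(p[165:300,285:365],None,fx=4,fy=4,interpolation=cv2.INTER_CUBIC);cv2.imwrite("pics/c3.png",c)
```

```text
ring 458.5 ((16.5, 14.5), (29.0, 27.0), 90.0) [ 0.5039 -0.1897  0.1   ]
hole 214.5 ((16.5, 14.5), (11.0, 21.0), 90.0) [ 0.5039 -0.1897  0.1   ]
depth deck [ 0.52530509 -0.188416    0.099865  ]
coupling top depth [ 0.5872606  -0.18763614  0.1355624 ]
403.4183673469388 201.9795918367347
hub [ 0.5736467  -0.18874714  0.13345183] [ 0.573 -0.188  0.136]
L yaw 0.8543836800158938 x at slot y 0.49194890918571105
R yaw 0.8332870673479958 x at slot y 0.6549158491861741
```

View pics/c3.png

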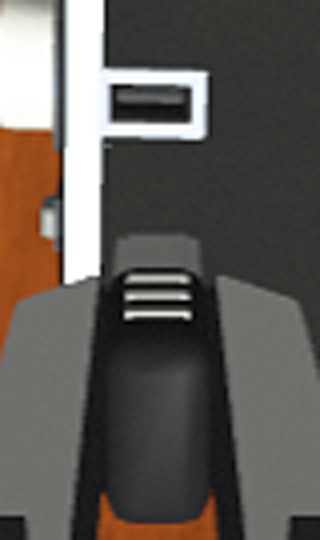

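```bash
python3 -m pendant '[[[-0.0012,0.0006,-0.02],-0.5],[[-0.0012,0.0007,-0.024],-0.6],[[0,0,-0.02],0],[[0,0,-0.014],0],[[0,0,-0.006],0]]' >/dev/null
python3 -m pendant '[[[0,0,0],0],[[0,0,0],0],[[0,0,0],0],[[0,0,0],0],[[0,0,0],0]]'
python3 - <<'E'
from h import *
import pickle
st=manip.read_state();p,d=snapshot("wrist");cv2.imwrite("pics/w3.png",p);np.save("w3.npy",d);pickle.dump(st,open("w3.pkl","wb"))
a=cv2.resize(p[195:255,285:365],None,fx=8,fy=8,interpolation=cv2.INTER_CUBIC);cv2.imwrite("pics/c4.png",a)
i=camera_info("side");V=np.array(i["view"]);q=V@np.array([.5039,-.1897,.11,1]);K=i["mtx"];print(K@[q[0]/-q[2],-q[1]/-q[2],1])
E
```

```text
clock: 7.75
position: [0.504, -0.1887, 0.155]
eef_rot: [[-0.018, 1.0, 0.001], [1.0, 0.018, -0.0], [-0.001, 0.001, -1.0]]
ft_force: [-0.0, -0.6, -0.6]
gripper_width: 0.141
grasp_force: 40.0
[328.08137651 152.97512471   1.        ]
```

View pics/c4.png

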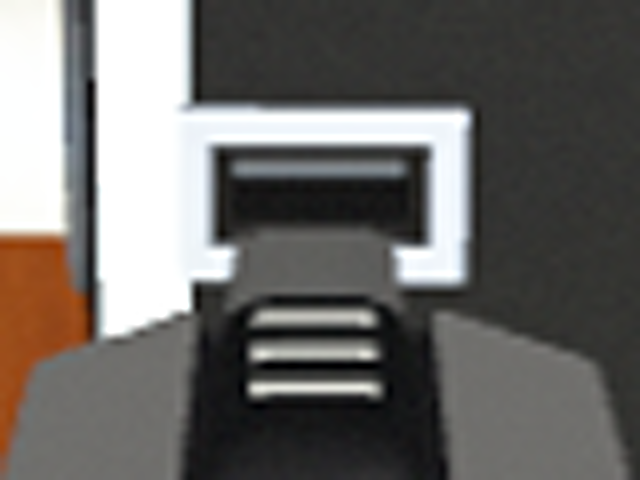

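Zoomed crop: the slot (bevel included) is centred near crop (322,196) and the blade tip is centred on x≈316 with its front edge at 228. That means about +0.6 mm in x and +1.2 mm in y. I'll nudge it and descend gently.

```bash
python3 -m pendant '[[[0.0006,0.0012,0],0],[[0,0,-0.004],0],[[0,0,-0.004],0],[[0,0,-0.003],0],[[0,0,-0.003],0]]'
python3 -m pendant '[[[0,0,0],0],[[0,0,0],0],[[0,0,0],0],[[0,0,0],0],[[0,0,0],0]]'
```

```text
clock: 8.3
position: [0.5041, -0.1872, 0.14]
eef_rot: [[-0.018, 1.0, -0.0], [1.0, 0.018, 0.0], [0.0, -0.0, -1.0]]
ft_force: [0.2, 0.1, -1.0]
gripper_width: 0.14
grasp_force: 40.0
clock: 8.8
position: [0.5044, -0.1874, 0.1406]
eef_rot: [[-0.018, 1.0, 0.0], [1.0, 0.018, -0.0], [-0.0, 0.0, -1.0]]
ft_force: [-0.4, 0.5, -1.1]
gripper_width: 0.143
grasp_force: 40.0
```

```bash
python3 -m pendant '[[[0,0,-0.002],0],[[0,0,-0.002],0],[[0,0,-0.002],0],[[0,0,-0.002],0],[[0,0,-0.002],0]]'
python3 -m pendant '[[[0,0,-0.001],0],[[0,0,-0.001],0],[[0,0,-0.001],0],[[0,0,-0.001],0],[[0,0,-0.001],0]]'
```

```text
clock: 9.3
position: [0.5043, -0.1873, 0.1302]
eef_rot: [[-0.018, 1.0, -0.0], [1.0, 0.018, 0.0], [0.0, -0.0, -1.0]]
ft_force: [0.2, -1.3, -0.3]
gripper_width: 0.151
grasp_force: 40.0
clock: 9.8
position: [0.5043, -0.1873, 0.1254]
eef_rot: [[-0.018, 1.0, 0.0], [1.0, 0.018, -0.0], [-0.0, 0.0, -1.0]]
ft_force: [0.8, -0.4, -0.8]
gripper_width: 0.144
grasp_force: 40.0
```

```bash
python3 -m pendant '[[[0,0,-0.001],0],[[0,0,-0.001],0],[[0,0,-0.001],0],[[0,0,-0.001],0],[[0,0,-0.001],0]]'
python3 -m pendant '[[[0,0,-0.001],0],[[0,0,-0.001],0],[[0,0,-0.001],0],[[0,0,-0.001],0],[[0,0,-0.001],0]]'
```

```text
clock: 10.3
position: [0.5043, -0.1873, 0.1204]
eef_rot: [[-0.018, 1.0, 0.0], [1.0, 0.018, 0.0], [0.0, 0.0, -1.0]]
ft_force: [-0.6, 0.5, -0.5]
gripper_width: 0.149
grasp_force: 40.0
clock: 10.8
position: [0.5043, -0.1874, 0.1154]
eef_rot: [[-0.018, 1.0, 0.0], [1.0, 0.018, -0.0], [-0.0, 0.0, -1.0]]
ft_force: [-0.4, 0.3, -0.9]
gripper_width: 0.145
grasp_force: 40.0
```

```bash
python3 -m pendant '[[[0,0,-0.002],0],[[0,0,-0.002],0],[[0,0,-0.001],0],[[0,0,-0.001],0],[[0,0,-0.001],0]]'
python3 -m pendant '[[[0,0,-0.001],0],[[0,0,-0.001],0],[[0,0,-0.0005],0],[[0,0,0],0],[[0,0,0],0]]'
```

```text
clock: 11.3
position: [0.5043, -0.1873, 0.1084]
eef_rot: [[-0.018, 1.0, 0.0], [1.0, 0.018, 0.0], [0.0, 0.0, -1.0]]
ft_force: [-1.0, 0.1, -0.5]
gripper_width: 0.146
grasp_force: 40.0
clock: 11.8
position: [0.5043, -0.1873, 0.1069]
eef_rot: [[-0.018, 1.0, 0.001], [1.0, 0.018, -0.0], [-0.0, 0.001, -1.0]]
ft_force: [-2.4, 0.6, 5.6]
gripper_width: 0.145
grasp_force: 40.0
```

```bash
python3 -m pendant '[[[0,0,-0.0005],0],[[0,0,-0.0005],0],[[0,0,-0.0005],0],[[0,0,0],0],[[0,0,0],0]]'
```

```text
clock: 12.3
position: [0.5044, -0.1873, 0.1068]
eef_rot: [[-0.018, 1.0, 0.001], [1.0, 0.018, -0.001], [-0.001, 0.001, -1.0]]
ft_force: [-3.1, 2.1, 13.5]
gripper_width: 0.144
grasp_force: 40.0
```

```bash
python3 -m pendant '[[[0,0,0.001],0],[[0,0,0],0],[[0,0,0],0],[[0,0,0],0],[[0,0,0],0]]' 0.45
python3 -m pendant '[[[0,0,0.005],0],[[0,0,0.015],0],[[0,0,0.02],0],[[0,0,0.02],0],[[0,0,0.01],0]]' >/dev/null
python3 -m pendant '[[[0.02,0,0],0],[[0.03,0,0],0],[[0.0195,-0.001,0],0],[[0,0,0],0],[[0,0,0],0]]' 0.68
python3 - <<'E'
from h import *
import pickle
st=manip.read_state();p,d=snapshot("wrist");cv2.imwrite("pics/w4.png",p);np.save("w4.npy",d);pickle.dump(st,open("w4.pkl","wb"))
p,d=snapshot("top");np.save("t4.npy",d);cv2.imwrite("pics/t4.png",p)
E
```

```text
clock: 12.8
position: [0.5042, -0.1873, 0.1051]
eef_rot: [[-0.018, 1.0, -0.0], [1.0, 0.018, 0.0], [0.0, -0.0, -1.0]]
ft_force: [-0.3, 1.1, -0.1]
gripper_width: 0.454
grasp_force: 0.0
clock: 13.8
position: [0.573, -0.188, 0.1748]
eef_rot: [[-0.018, 1.0, -0.002], [1.0, 0.018, 0.001], [0.001, -0.002, -1.0]]
ft_force: [-0.7, 0.1, 0.3]
gripper_width: 0.679
grasp_force: 0.0
```

View pics/w4.png

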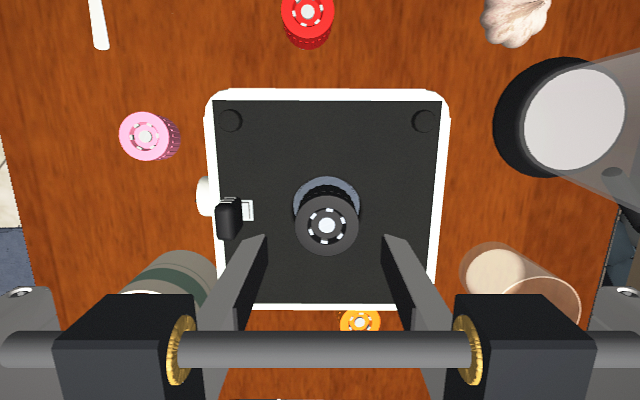

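The key stands in its slot at about (230,215). The coupling top is centred at about (327,226) between the fingers.

Run:
```python
from h import *
import pickle;st=pickle.load(open("w4.pkl","rb"));p=cv2.imread("pics/w4.png");d=np.load("w4.npy")
g=cv2.cvtColor(p,cv2.COLOR_BGR2GRAY)
m=cv2.inRange(g[215:238,315:340],170,255);n,l,s,c=cv2.connectedComponentsWithStats(m);k=1+np.argmax(s[1:,4]);u,v=c[k]+[315,215]
print(u,v,world("wrist",u,v,.134,st=st),world("wrist",u,v-1,depth=float(d[int(v)-1,int(u)]),st=st),st["position"])
hv=world("wrist",229,222,depth=float(d[222,229]),st=st);print("key top",hv)
```

```text
326.46192893401013 224.91370558375635 [ 0.57377263 -0.18829027  0.134     ] [ 0.57377449 -0.18805215  0.13266046] [ 0.57301103 -0.18804921  0.17481691]
key top [ 0.50763264 -0.1876151   0.13343655]
```

```bash
python3 -m pendant '[[[0.0007,0,-0.015],0],[[0,0,-0.02],0],[[0,0,-0.02],0],[[0,0,-0.01],0],[[0,0,-0.005],0]]' >/dev/null
python3 -m pendant '[[[0,0,0],0],[[0,0,0],0],[[0,0,0],0],[[0,0,0],0],[[0,0,0],0]]' 0 40
python3 -m pendant '[[[0,0,0],0],[[0,0,0],0],[[0,0,0],0],[[0,0,0],0],[[0,0,0],0]]'
python3 -c "
from h import *;s=manip.read_state();print(s['wrist_torque'],s['joint_pos'],s['ft_force'])"
```

```text
clock: 14.9
position: [0.5751, -0.1886, 0.1065]
eef_rot: [[-0.018, 1.0, 0.002], [1.0, 0.018, -0.001], [-0.001, 0.002, -1.0]]
ft_force: [0.6, -0.6, 3.9]
gripper_width: 0.459
grasp_force: 40.0
clock: 15.4
position: [0.5751, -0.1886, 0.1064]
eef_rot: [[-0.018, 1.0, 0.002], [1.0, 0.018, -0.001], [-0.001, 0.002, -1.0]]
ft_force: [-0.6, 0.0, 5.8]
gripper_width: 0.458
grasp_force: 40.0
[-0.04370715 -0.00988599 -0.00227827] [-2.47417073e+01  2.22262604e+01  9.12158432e+01 -1.32482492e-03
  6.64486637e+01 -2.57591849e+01] [-5.99440894e-01  5.40948983e-03  5.82220911e+00]
```

```bash
cat > t.py <<'E'
from h import *
s=manip.read_state();R=s['eef_rot'];print("T",s['wrist_torque'].round(3),"yaw",np.degrees(np.arctan2(R[1][0],R[0][0])).round(2),"F",s['ft_force'].round(1))
E
python3 -m pendant '[[[0,0,0],1],[[0,0,0],1],[[0,0,0],1],[[0,0,0],1],[[0,0,0],1]]' >/dev/null; python3 t.py
python3 -m pendant '[[[0,0,0],0.5],[[0,0,0],0.5],[[0,0,0],0.5],[[0,0,0],0.5],[[0,0,0],0.5]]' >/dev/null; python3 t.py
```

```text
T [ 0.071  0.005 -0.044] yaw 96.05 F [0.2 0.3 6.6]
T [0.126 0.062 0.002] yaw 98.53 F [-1.7  1.2  6.9]
```

```bash
python3 -m pendant '[[[0,0,0],0.5],[[0,0,0],0.5],[[0,0,0],0.5],[[0,0,0],0.5],[[0,0,0],0.5]]' >/dev/null; python3 t.py
python3 -m pendant '[[[0,0,0],0.5],[[0,0,0],0.5],[[0,0,0],0.5],[[0,0,0],0.5],[[0,0,0],0.5]]' >/dev/null; python3 t.py
```

```text
T [ 0.23   0.222 -0.027] yaw 101.03 F [-1.   0.5  6.4]
T [ 0.26   0.263 -0.056] yaw 103.52 F [-1.8  1.7  7.9]
```

```bash
python3 -m pendant '[[[0,0,0],0.5],[[0,0,0],0.5],[[0,0,0],0.5],[[0,0,0],0.5],[[0,0,0],0.5]]' >/dev/null; python3 t.py
python3 -m pendant '[[[0,0,0],0.5],[[0,0,0],0.5],[[0,0,0],0.5],[[0,0,0],0.5],[[0,0,0],0.5]]' >/dev/null; python3 t.py
```

```text
T [ 0.328  0.354 -0.074] yaw 106.02 F [-0.8  1.5  8.4]
T [ 0.248  0.403 -0.13 ] yaw 108.51 F [-2.9  0.8  8.3]
```

```bash
python3 -m pendant '[[[0,0,0],0.5],[[0,0,0],0.5],[[0,0,0],0.5],[[0,0,0],0.5],[[0,0,0],0.5]]' >/dev/null; python3 t.py
python3 -m pendant '[[[0,0,0],0.5],[[0,0,0],0.5],[[0,0,0],0.5],[[0,0,0],0.5],[[0,0,0],0.5]]' >/dev/null; python3 t.py
```

```text
T [ 0.196  0.487 -0.217] yaw 111.0 F [-2.7  0.3  8.3]
T [ 0.166  0.506 -0.168] yaw 113.51 F [-3.8  0.1  9.2]
```

```bash
cat > ph.py <<'E'
from h import *
import pickle,sys
def phase(p,st):
    g=cv2.cvtColor(p,cv2.COLOR_BGR2GRAY);T=np.eye(4);T[:3,:3]=st["eef_rot"];T[:3,3]=st["position"]
    m=cv2.inRange(g[180:290,285:370],150,255);n,l,s,c=cv2.connectedComponentsWithStats(m)
    B=[(s[i,4],c[i]+[285,180]) for i in range(1,n) if 3<=s[i,4]<250]
    P=[(a,world("wrist",*q,.135,st=st)[:2]) for a,q in B]
    h=max(P,key=lambda x:x[0])[1]
    R=np.degrees(np.arctan2(st["eef_rot"][1][0],st["eef_rot"][0][0]))
    o=[(np.degrees(np.arctan2(*(q-h)[::-1])),np.hypot(*(q-h)),a) for a,q in P if .004<np.hypot(*(q-h))<.02]
    print("tool yaw",R.round(1),"hub",h,"\n",[(round(a,1),round(1e3*r,1),int(w)) for a,r,w in sorted(o)])
phase(cv2.imread("pics/w4.png"),pickle.load(open("w4.pkl","rb")))
st=manip.read_state();p,d=snapshot("wrist");cv2.imwrite("pics/"+sys.argv[1],p);phase(p,st)
E
python3 ph.py w5.png
```

```text
tool yaw 91.0 hub [ 0.57356988 -0.18747077] 
 [(np.float64(-154.0), np.float64(11.7), 23), (np.float64(-96.5), np.float64(12.3), 24), (np.float64(-40.4), np.float64(12.0), 25), (np.float64(18.3), np.float64(11.4), 26), (np.float64(81.8), np.float64(10.7), 24), (np.float64(144.6), np.float64(10.9), 27)]
tool yaw 113.5 hub [ 0.57014693 -0.17730209] 
 [(np.float64(-135.4), np.float64(11.5), 42), (np.float64(-105.7), np.float64(19.8), 39), (np.float64(-44.5), np.float64(19.6), 37), (np.float64(-14.5), np.float64(11.6), 42)]
```

No slip: the coupling has followed all 22°. I'll carry on gently.

```bash
python3 -m pendant '[[[0,0,0],0.5],[[0,0,0],0.5],[[0,0,0],0.5],[[0,0,0],0.5],[[0,0,0],0.5]]' >/dev/null; python3 t.py
python3 -m pendant '[[[0,0,0],0.5],[[0,0,0],0.5],[[0,0,0],0.5],[[0,0,0],0.5],[[0,0,0],0.5]]' >/dev/null; python3 t.py
python3 -m pendant '[[[0,0,0],1],[[0,0,0],1],[[0,0,0],1],[[0,0,0],1],[[0,0,0],1]]' ; python3 t.py
```

```text
T [ 0.177  0.541 -0.277] yaw 116.0 F [-2.8  1.1  9.4]
T [ 0.228  0.497 -0.081] yaw 118.53 F [-1.7  1.4  9.7]
clock: 20.95
position: [0.5743, -0.188, 0.1069]
eef_rot: [[-0.553, 0.833, 0.0], [0.833, 0.553, 0.0], [-0.0, 0.0, -1.0]]
ft_force: [-0.9, 1.2, 9.3]
gripper_width: 0.458
grasp_force: 40.0
T [ 0.107  0.364 -0.081] yaw 123.56 F [-0.9  1.2  9.3]
```

```bash
for i in 1; do :; done
python3 -m pendant '[[[0,0,0.0002],2],[[0,0,0.0002],2],[[0,0,0.0001],2],[[0,0,0],2],[[0,0,0],2]]' >/dev/null; python3 t.py
python3 -m pendant '[[[0,0,0],2],[[0,0,0],2],[[0,0,0],2],[[0,0,0],2],[[0,0,0],2]]' >/dev/null; python3 t.py
python3 -m pendant '[[[0,0,0],2],[[0,0,0],2],[[0,0,0],2],[[0,0,0],2],[[0,0,0],2]]' >/dev/null; python3 t.py
```

```text
T [-0.056 -0.224  0.004] yaw 133.6 F [0.9 0.  3.9]
T [ 0.047 -0.196 -0.04 ] yaw 143.59 F [-0.2 -0.2  3.7]
T [ 0.029 -0.195  0.015] yaw 153.6 F [0.2 0.6 3.2]
```

```bash
python3 -m pendant '[[[0,0,0],2],[[0,0,0],2],[[0,0,0],2],[[0,0,0],2],[[0,0,0],2]]' >/dev/null; python3 t.py
python3 -m pendant '[[[0,0,0],2],[[0,0,0],2],[[0,0,0],2],[[0,0,0],2],[[0,0,0],2]]' >/dev/null; python3 t.py
```

```text
T [ 0.124 -0.031 -0.003] yaw 163.6 F [-0.2  0.7  3.8]
T [ 0.08  -0.14   0.049] yaw 173.6 F [0.1 0.2 4.1]
```

```bash
python3 -m pendant '[[[0,0,0],1],[[0,0,0],1],[[0,0,0],1],[[0,0,0],1],[[0,0,0],1]]' >/dev/null; python3 t.py
python3 -m pendant '[[[0,0,0.0005],0],[[0,0,0.0005],0],[[0,0,0.001],0],[[0,0,0.001],0],[[0,0,0.001],0]]'; python3 t.py
```

```text
T [ 0.085 -0.161  0.024] yaw 178.57 F [0.8 0.2 4.8]
clock: 24.45
position: [0.5741, -0.1882, 0.1095]
eef_rot: [[-1.0, 0.026, -0.001], [0.026, 1.0, 0.001], [0.001, 0.001, -1.0]]
ft_force: [-0.8, -0.3, -0.2]
gripper_width: 0.455
grasp_force: 40.0
T [ 0.059 -0.205 -0.008] yaw 178.51 F [-0.8 -0.3 -0.2]
```

```bash
python3 -m pendant '[[[0,0,0.001],0],[[0,0,0.001],0],[[0,0,0.002],0],[[0,0,0.002],0],[[0,0,0.002],0]]'; python3 ph.py w6.png
```

```text
clock: 24.95
position: [0.5746, -0.1884, 0.1182]
eef_rot: [[-1.0, 0.026, 0.0], [0.026, 1.0, 0.0], [-0.0, 0.0, -1.0]]
ft_force: [0.3, 0.9, -0.7]
gripper_width: 0.457
grasp_force: 40.0
tool yaw 91.0 hub [ 0.57412471 -0.18666943] 
 [(np.float64(-154.0), np.float64(11.7), 23), (np.float64(-96.5), np.float64(12.3), 24), (np.float64(-40.3), np.float64(12.0), 25), (np.float64(18.3), np.float64(11.4), 26), (np.float64(81.8), np.float64(10.7), 24), (np.float64(144.6), np.float64(10.9), 27)]
tool yaw 178.5 hub [ 0.54492055 -0.1857501 ] 
 [(np.float64(-76.0), np.float64(13.8), 22), (np.float64(67.8), np.float64(9.0), 26)]
```

Lifting freely. I'll raise it straight up, well clear, and look at the result.

```bash
python3 -m pendant '[[[0,0,0.005],0],[[0,0,0.008],0],[[0,0,0.01],0],[[0,0,0.012],0],[[0,0,0.015],0]]'
python3 -m pendant '[[[0,0,0.02],0],[[0,0,0.02],0],[[0,0,0.02],0],[[0,0,0.02],0],[[0,0,0.01],0]]' >/dev/null
python3 -m pendant '[[[0,0,0],0],[[0,0,0],0],[[0,0,0],0],[[0,0,0],0],[[0,0,0],0]]'
python3 - <<'E'
from h import *
p,d=snapshot("side");cv2.imwrite("pics/s7.png",cv2.resize(p[30:230,220:440],None,fx=2.6,fy=2.6))
E
```

```text
clock: 25.5
position: [0.5744, -0.1883, 0.1691]
eef_rot: [[-1.0, 0.026, -0.0], [0.026, 1.0, 0.0], [0.0, 0.0, -1.0]]
ft_force: [-0.2, -0.2, -0.1]
gripper_width: 0.455
grasp_force: 40.0
clock: 26.5
position: [0.5742, -0.1882, 0.2572]
eef_rot: [[-1.0, 0.026, -0.001], [0.026, 1.0, 0.001], [0.001, 0.001, -1.0]]
ft_force: [-0.4, 0.2, -0.8]
gripper_width: 0.459
grasp_force: 40.0
```

View pics/s7.png

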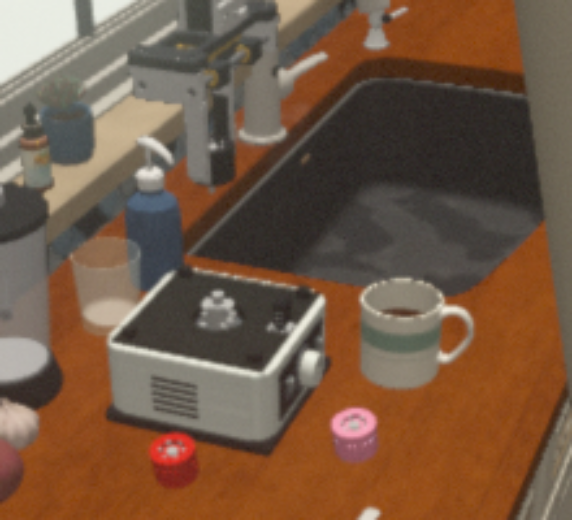

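The picture shows the bare spindle at about (217,310), the key home in its slot at (280,318), and the coupling level in the gripper at (217,150). Mug and look-alikes are undisturbed, so I'm handing in.

```bash
python3 -c "
from bench import manip;print(manip.finish_job())"
```

```text
the job is handed in; nothing more can be done
None
```

The job is handed in at about 26.5 s of the 67 s: the lock key is home in the slot, and the coupling came free turning counter-clockwise seen from above (the first way tried, so the clockwise stop was never tested) and is held level about 150 mm above the deck, with nothing else visibly moved.

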